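Make up two joinery tool kits

ROBOT

A 6-joint arm with a two-finger parallel gripper is mounted at the origin on the work surface. World frame = base frame: x ahead of the robot, y to its left, z up, the work surface at z = 0. Lengths are in m, angles in degrees, forces in N, time in s.
With the tool pointing down it reaches from about 0.35 to 0.975 m from the base axis. Payload 7.1 kg.
Tool frame: the origin (TCP) lies midway between the tips of the shut fingers; the grasp point (between the pads) lies 19 mm behind it (arm.grasp_offset is the distance from the TCP to the grasp point, in m); x points along the fingers, y is the direction in which the jaws open and shut, and the axes are right-handed (so a half turn about x gives the same grasp; the last joint's range is limited). The gripper opens to 88 mm and grips with 3 to 60 N. Pads are 20 mm wide; open, the fingers measure 115 mm over their backs; the gripper's body (75 mm by 178 mm) begins 61 mm behind the grasp point.
Start: joints at [-64.572, 24.242, 93.386, -0, 62.372, -1.089], TCP at [0.279, -0.559, 0.223] pointing down, gripper open.
Joint ranges: [-172.04, 172.04], [-51.8, 120.97], [4.93, 147.93], [-75.15, 255.16], [6.16, 154.13], [-145.62, 145.62]. Speed limits (degrees/s): [136.94, 136.94, 172.46, 180, 180, 180].

INTERFACE

Orientations are given as [roll, pitch, yaw] about the fixed x, y, z axes, in that order (R = Rz(yaw) Ry(pitch) Rx(roll)).
In Python, from workcell import readout, optics, job, arm gives the robot as it stands.
- The arm moves only by the shell command python3 -m pendant 'ROWS'. ROWS is JSON, a list of rows, each a list of 7 numbers: the turn, a rotation vector about the tool's x, y, z in rad, then the shift along the tool's x, y, z in mm, then the gripper command: -1 is shut, 1 is fully open, values between are in proportion. In form: [[rx, ry, rz, dx, dy, dz, grip], ...]. A call has exactly 8 rows; each row is the pose to reach, as a shift and turn from the pose commanded when the call began, along the tool's axes at that moment; what a row does not reach only later rows make up. A row lasts 1/10 s, in which the tool goes at most 50 mm and 8.59 degrees, less where a joint would pass 70% of its speed; a pose out of reach is approached as far as the arm can. A call with a gripper value outside its range is refused whole. The fingers move at their own pace and stop on an object; the grip force is fixed at half the most. Time passes only in rows, so rows that repeat a pose let the fingers close, or fill a call up. It gives the time, the measured TCP pose, the force and the opening at its end, in the units of the state.
- readout.observe(): the state, without advancing time (a new reading comes with each control period).
- optics.capture(name): name is "side" or "top" or "wrist"; returns the picture (480x640x3 uint8, red, green, blue); there is no depth.
- optics.camera_model(name): a dict with "fx", "fy", "cx", "cy" (pixels), "k1" (the pictures are not rectified: a ray, as slopes to the right and down, at radius r is drawn at 1 + k1 r^2 times it, then the intrinsics apply), "origin" and "orientation" of the camera in the world. Camera axes: x right, y up, looking along -z (the intrinsics and any distortion apply to the point x, -y, -z); pixel columns grow to the right and rows downward; lengths in m; the calibration is good to about 2 mm. A picture is of the moment at which its call begins: read the wrist's pose just before it. camera_model takes no time and is no camera call; for the wrist camera it gives the pose at the moment of the call.
- job.job_done(): hands the job in, once; it reports no verdict.
The state is a dict: "t": time; "joint_pos": joint angles; "qvel": joint speeds; "joint_torque": joint torques, N m; "eef_pos": TCP position; "ee_rot": TCP orientation; "wrist_force": force on the tool from outside, world axes, zero at the start; "ft_torque": the same for the moment, N m; "finger_gap": finger opening in m.
Only numpy, scipy, OpenCV 4.12 (cv2) and the standard library are available. Lean on these libraries where they do the work, as an engineer would, in place of code of your own. Each camera call takes 0.05 s, during which the arm holds its last target.

TASK

Make up the two kits for the next joinery lesson: the wooden-handled chisel and the block plane go in the tray with the green floor, the orange-handled chisel and the yellow tape measure in the tray with the red floor. Give each tool a bay of its own (either bay will do), set down rather than dropped, resting flat on the bay floor the same way up as it stood on the bench. Leave the blue tape measure and the sharpening stone where they are.

Things in the scene. Friction and masses are not known exactly. Their poses are not given: they have to be found in the camera images.
- chisel_wood: Butt chisel with a light wooden handle and a short flat steel blade, lying flat, 150 mm long in all. Origin: underside, middle of the length; x along the tool towards the cutting edge, z up. Handle: flat-sided, 26 mm wide (y) and 24 mm high, from x = -75 to +23 mm; brass ferrule (20 mm across) to x = +35; blade 24 mm wide and 4 mm thick, 10 to 14 mm above the bench, from there to x = +75. It balances on the handle, near x = -20 mm. About 0.14 kg.
- chisel_orange: Butt chisel with an orange plastic handle and a short flat steel blade, lying flat, 150 mm long in all. Origin: underside, middle of the length; x along the tool towards the cutting edge, z up. Handle: flat-sided, 26 mm wide (y) and 24 mm high, from x = -75 to +23 mm; black ferrule (20 mm across) to x = +35; blade 12 mm wide and 4 mm thick, 10 to 14 mm above the bench, from there to x = +75. It balances on the handle, near x = -20 mm. About 0.14 kg.
- plane: Small steel block plane with dark cheeks, a brass cap on top and a dark wooden front knob, standing on its sole, 150 mm long (x) by 42 mm wide (y), about 50 mm high. Origin: centre of the sole's underside, x along it towards the knob, z up. The parallel side cheeks are 42 mm apart and 32 mm high from x = -53 to +41 mm: grip there. It balances near x = 0. About 0.45 kg.
- tape_yellow: Yellow tape measure with black round side discs, standing upright on its flat base, 66 mm long (x) by 38 mm wide (y) by 62 mm high, round-topped; the flat sides are the ones to grip. Small steel hook at +x, out to x = +39 mm. Origin: centre of the base, z up. About 0.22 kg.
- tape_blue: Blue tape measure with black round side discs, standing upright on its flat base, 66 mm long (x) by 38 mm wide (y) by 62 mm high, round-topped; the flat sides are the ones to grip. Small steel hook at +x, out to x = +39 mm. Origin: centre of the base, z up. About 0.22 kg. Not wanted in either kit.
- stone: Grey sharpening stone on a dark wooden base, 130 by 45 by 26 mm high, lying flat. Origin: centre of the underside. Not wanted in either kit.
- tray_green: Low plywood tray with a green floor, fixed to the bench, outside 192 mm (x) by 218 mm (y). A 6 mm wide rib along x at y = 0 parts it into two equal bays, each 180 mm (x) by 100 mm (y) inside, with centres at y = +53 and -53 mm. Bay floor 6 mm above the bench, walls (6 mm thick) and rib 22 mm above the bench. Origin: centre of the underside, at bench height; z up.
- tray_red: Low plywood tray with a red floor, fixed to the bench, outside 192 mm (x) by 218 mm (y). A 6 mm wide rib along x at y = 0 parts it into two equal bays, each 180 mm (x) by 100 mm (y) inside, with centres at y = +53 and -53 mm. Bay floor 6 mm above the bench, walls (6 mm thick) and rib 22 mm above the bench. Origin: centre of the underside, at bench height; z up.
Mind the look-alikes: they are no part of the job. What is shaped like the plane but purple or turquoise is not meant.

How it is judged (in metres and radians):
At the end, for the whole second after the job is handed in: Each tool in its tray, one on each side of the rib, at rest, underside within 5 mm of the bay floor, within 0.09 rad of upright, lengthwise within 30 mm (tape 75 mm) of the bay centre; blue tape and stone within 30 mm of their starts (z of chisel_wood in the frame of tray_green between 0.002 and 0.011 m and angle between each of chisel_wood, plane, chisel_orange, tape_yellow's own z axis and vertical below 0.09 rad and x of chisel_wood in the frame of tray_green between -0.03 and 0.03 m and y of chisel_wood in the frame of tray_green between -0.103 and 0.103 m and linear speed of each of chisel_wood, plane, chisel_orange, tape_yellow below 0.01 m/s and angular speed of each of chisel_wood, plane, chisel_orange, tape_yellow below 0.1 rad/s and z of plane in the frame of tray_green between 0.002 and 0.011 m and x of plane in the frame of tray_green between -0.03 and 0.03 m and y of plane in the frame of tray_green between -0.103 and 0.103 m and ((y of chisel_wood in the frame of tray_green above 0.004 m and y of plane in the frame of tray_green below -0.004 m) or (y of plane in the frame of tray_green above 0.004 m and y of chisel_wood in the frame of tray_green below -0.004 m)) and z of chisel_orange in the frame of tray_red between 0.002 and 0.011 m and x of chisel_orange in the frame of tray_red between -0.03 and 0.03 m and y of chisel_orange in the frame of tray_red between -0.103 and 0.103 m and z of tape_yellow in the frame of tray_red between 0.002 and 0.011 m and x of tape_yellow in the frame of tray_red between -0.075 and 0.075 m and y of tape_yellow in the frame of tray_red between -0.103 and 0.103 m and ((y of chisel_orange in the frame of tray_red above 0.004 m and y of tape_yellow in the frame of tray_red below -0.004 m) or (y of tape_yellow in the frame of tray_red above 0.004 m and y of chisel_orange in the frame of tray_red below -0.004 m)) and distance of each of tape_blue, stone from where it was at the start of the episode below 0.03 m); the robot touches nothing.
It fails at once if tape_blue was disturbed (moved more than 30 mm) (distance of tape_blue from where it was at the start of the episode above 0.03 m).
It fails at once if stone was disturbed (moved more than 30 mm) (distance of stone from where it was at the start of the episode above 0.03 m).
It fails at once if a kit tool was let go while more than 60 mm above the bench ((height (world z) of chisel_wood above 0.06 m and contact force between chisel_wood and the fingers below 0.02 N and contact force between chisel_wood and the arm below 0.02 N) or (height (world z) of chisel_orange above 0.06 m and contact force between chisel_orange and the fingers below 0.02 N and contact force between chisel_orange and the arm below 0.02 N) or (height (world z) of plane above 0.06 m and contact force between plane and the fingers below 0.02 N and contact force between plane and the arm below 0.02 N) or (height (world z) of tape_yellow above 0.06 m and contact force between tape_yellow and the fingers below 0.02 N and contact force between tape_yellow and the arm below 0.02 N)).
It also fails if it takes over 96 s, if anything falls off the work surface, if the arm or the gripper's body presses on something with over 40 N, if the wrist force passes 120 N, or if a joint passes its speed limit or range.

## Working session

There is one attempt and no reset: what is moved stays moved. The work goes in short steps, Python scripts to look and compute and a shell command to move; the robot and the scene stay as the last step left them, time stands still between calls to the robot, and variables do not carry over. Pictures are saved under pics/ and viewed, and the job is handed in when it is done.

```bash
mkdir -p pics; ls
python3 - <<'E'
from workcell import readout, optics, job, arm
import cv2
print(readout.observe()); print(arm.grasp_offset)
for n in ["side","top","wrist"]:
    print(n,optics.camera_model(n))
for n in ["top","side"]:
    cv2.imwrite(f"pics/{n}0.png",optics.capture(n)[:,:,::-1])
E
```

```text
pics
{'t': 0.0, 'joint_pos': array([-6.45734366e+01,  2.42832456e+01,  9.34314898e+01, -1.99797583e-03,
        6.23733438e+01, -1.08824048e+00]), 'qvel': array([-0.04349835,  0.08703292,  0.10015907, -0.09008112, -0.06155379,
       -0.03995584]), 'joint_torque': array([ 1.78825427e-03, -5.44624972e+01, -2.73661101e+01,  6.44790614e-02,
        2.27092527e-02, -1.31604447e-04]), 'eef_pos': array([ 0.27879468, -0.5587446 ,  0.22191424]), 'ee_rot': array([-89.93781439,  89.91190298, 116.57791731]), 'wrist_force': array([0.31879071, 0.08378867, 0.4183471 ]), 'ft_torque': array([0.01365356, 0.0043325 , 0.05819517]), 'finger_gap': 0.08765719210086428}
0.0187
side {'fx': 445.2634998211928, 'fy': 445.2634998211928, 'cx': 321.2638462859089, 'cy': 241.75114442119937, 'k1': 0.02052783838929635, 'origin': array([0.39195329, 0.70935675, 0.63211644]), 'orientation': array([  50.01160586,    0.46942527, -169.51817387])}
top {'fx': 621.8457104544005, 'fy': 621.8457104544005, 'cx': 319.1577492648445, 'cy': 239.12323091965206, 'k1': 0.06873822098228687, 'origin': array([ 0.38881237, -0.0153752 ,  1.39054429]), 'orientation': array([  4.24157359,   1.5405044 , -91.41430418])}
wrist {'fx': 411.70375350062415, 'fy': 411.70375350062415, 'cx': 317.0008696930515, 'cy': 246.2987878779245, 'k1': -0.0957483830669767, 'origin': array([ 0.34760181, -0.52393002,  0.38301972]), 'orientation': array([-16.41191437,   0.11965412, -63.42768901])}
```

View pics/top0.png

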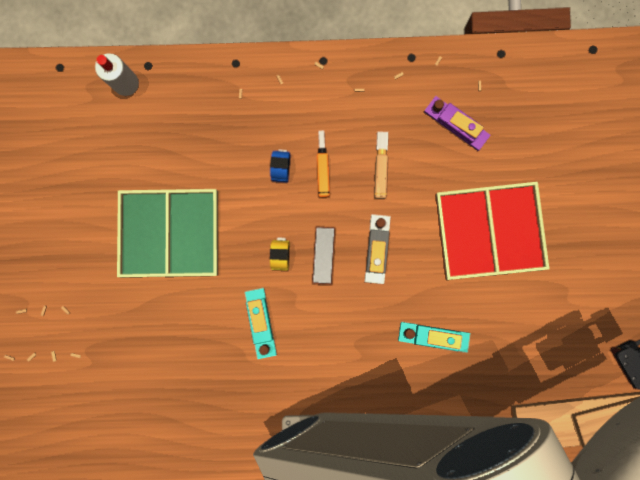

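View pics/side0.png

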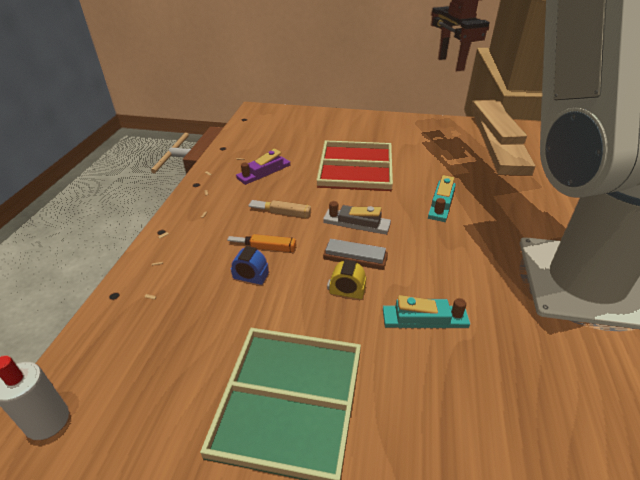

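The top view shows the chisels at (323,165) orange and (381,165) wood. The steel plane is at (378,250). The decoys shaped like it are purple (457,123) and turquoise (259,322) and (434,338). The yellow tape is at (279,255), the blue tape at (280,166) and the stone at (324,255). I'll confirm these in an enlarged crop and measure.

```bash
cat > h.py <<'E'
from workcell import readout, optics, job, arm
import numpy as np, cv2
from scipy.spatial.transform import Rotation as R
def cam(n): 
    m=optics.camera_model(n); return m
def rot(e): return R.from_euler('xyz',e,degrees=True).as_matrix()
def p2w(m,u,v,z):
    a=np.array([(u-m['cx'])/m['fx'],(v-m['cy'])/m['fy']]); s=a.copy()
    for _ in range(30): s=a/(1+m['k1']*(s@s))
    d=rot(m['orientation'])@np.array([s[0],-s[1],-1]); o=m['origin']
    return o+d*(z-o[2])/d[2]
def w2p(m,p):
    c=rot(m['orientation']).T@(np.array(p)-m['origin']); s=np.array([c[0],-c[1]])/-c[2]
    s=s*(1+m['k1']*(s@s)); return s[0]*m['fx']+m['cx'],s[1]*m['fy']+m['cy']
def grab(n,out=None,f=1,box=None):
    m=cam(n); im=optics.capture(n)
    if out:
        b=im[:,:,::-1]
        if box: b=b[box[1]:box[3],box[0]:box[2]]
        cv2.imwrite(out,cv2.resize(b,None,fx=f,fy=f,interpolation=cv2.INTER_CUBIC))
    return m,im
E
python3 - <<'E'
import cv2
b=cv2.imread('pics/top0.png')[120:300,230:430]
cv2.imwrite('pics/top0crop.png',cv2.resize(b,None,fx=3.3,fy=3.3,interpolation=cv2.INTER_CUBIC))
from h import *
m=cam('top'); im=cv2.imread('pics/top0.png'); hsv=cv2.cvtColor(im,cv2.COLOR_BGR2HSV)
def blob(name,lo,hi,box,z):
    k=cv2.inRange(hsv,lo,hi); mk=np.zeros_like(k); mk[box[1]:box[3],box[0]:box[2]]=1; k=k*mk
    c=max(cv2.findContours(k,0,2)[0],key=cv2.contourArea)
    w=np.array([p2w(m,*p[0],z)[:2] for p in c])
    r=cv2.minAreaRect((w*1000).astype(np.float32)); print(name,np.round(r[0],1),np.round(r[1],1),round(r[2],1),np.round(w2p(m,(r[0][0]/1000,r[0][1]/1000,z))))
blob('green',(60,60,30),(95,255,255),(110,180,225,280),.006)
blob('red',(0,220,150),(6,255,255),(430,180,550,280),.006)
blob('wood',(8,40,150),(25,160,255),(368,145,392,202),.024)
blob('orange',(8,200,180),(22,255,255),(312,145,335,202),.024)
blob('yellow',(22,150,100),(35,255,255),(265,235,295,275),.06)
blob('blue',(100,120,50),(130,255,255),(265,145,295,185),.06)
blob('stone',(0,0,90),(180,40,200),(308,222,340,288),.026)
E
```

```text
green [514.9 304.8] [ 92.2 175.6] 89.6 [192. 232.]Traceback (most recent call last):
  File "<stdin>", line 12, in <module>
  File "<stdin>", line 8, in blob
ValueError: max() iterable argument is empty
```

View pics/top0crop.png

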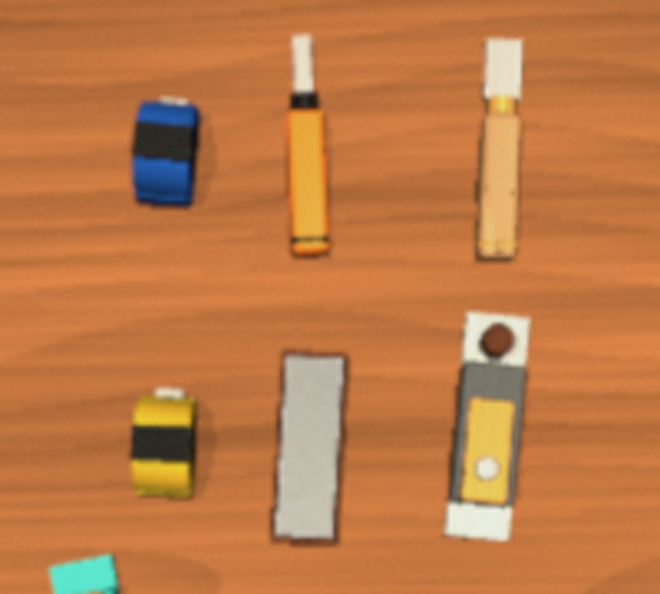

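The crop confirms the steel plane with dark cheeks at crop (487,430), the wood chisel with light handle and wide blade at (500,150), and the orange chisel at (308,150). The yellow tape is at (163,445), the blue one at (165,155).

Run:
```python
from h import *
m=cam('top'); im=cv2.imread('pics/top0.png')
def W(u,v,z): return p2w(m,230+u/3.3-.35,120+v/3.3-.35,z)*1000
def seg(n,a,b,za,zb):
    A=W(*a,za);B=W(*b,zb);d=(B-A)[:2]; print(n,'A',A[:2].round(1),'B',B[:2].round(1),'len',np.hypot(*d).round(1),'yaw',np.degrees(np.arctan2(d[1],d[0])).round(1),'mid',((A+B)/2)[:2].round(1))
seg('wood butt->edge',(497,250),(503,40),.024,.014)
seg('wood width',(480,180),(519,180),.02,.02)
seg('orange butt->edge',(309,246),(302,35),.024,.014)
seg('orange width',(289,180),(327,180),.02,.02)
seg('plane heel->toe',(478,522),(498,315),.008,.008)
seg('plane width',(457,430),(520,433),.032,.032)
seg('yellow',(163,497),(165,397),.02,.03); seg('y top w',(131,443),(195,443),.062,.062)
seg('blue top w',(134,140),(198,143),.062,.062)
seg('stone',(305,540),(315,355),.026,.026); seg('stone w',(278,450),(342,452),.026,.026)
for n,c in dict(green=[(118,191),(216.5,190),(217,275.5),(118,277)],red=[(437,194),(538,183),(549,268.5),(446,278.5)]).items():
    w=np.array([p2w(m,*q,.022)[:2]*1000 for q in c]); print(n,w.round(0).tolist(),cv2.minAreaRect(w.astype(np.float32)),w.mean(0))
# hsv samples
hsv=cv2.cvtColor(im,cv2.COLOR_BGR2HSV)
print(hsv[230,460],hsv[230,520],hsv[180,381],hsv[180,323])
```

```text
wood butt->edge A [ 584.2 -118.4] B [ 728.8 -127.6] len 144.9 yaw -3.6 mid [ 656.5 -123. ]
wood width A [ 632.5 -108.8] B [ 631.7 -134.9] len 26.1 yaw -91.8 mid [ 632.1 -121.9]
orange butt->edge A [590.6   7.3] B [736.7   8.6] len 146.1 yaw 0.5 mid [663.6   7.9]
orange width A [636.4  19.7] B [635.7  -5.9] len 25.6 yaw -91.7 mid [636.    6.9]
plane heel->toe A [ 403.1 -101.1] B [ 542.3 -118.9] len 140.3 yaw -7.3 mid [ 472.7 -110. ]
plane width A [463.9 -87.7] B [ 460.9 -129.1] len 41.5 yaw -94.2 mid [ 462.4 -108.4]
yellow A [424.9 109.1] B [491.1 105.6] len 66.3 yaw -3.1 mid [458.  107.4]
y top w A [459.4 125.4] B [458.3  83.8] len 41.6 yaw -91.5 mid [458.8 104.6]
blue top w A [658.2 119.6] B [655.   77.7] len 42.1 yaw -94.4 mid [656.6  98.6]
stone A [393.9  14.8] B [516.9   5.1] len 123.4 yaw -4.5 mid [455.4   9.9]
stone w A [454.   31.3] B [451.6 -11.3] len 42.6 yaw -93.3 mid [452.8  10. ]
green [[610.0, 463.0], [607.0, 245.0], [417.0, 246.0], [419.0, 464.0]] ((513.6454467773438, 354.7201843261719), (219.77626037597656, 190.91368103027344), 89.31852722167969) [513.4197113  354.44532186]
red [[584.0, -243.0], [601.0, -462.0], [414.0, -476.0], [398.0, -255.0]] ((499.5498962402344, -358.47906494140625), (187.33766174316406, 221.0209503173828), 4.302492618560791) [ 499.35807559 -358.89867538]
[  2 210 232] [  2 212 231] [ 17 134 233] [ 19 186 232]
```

```bash
cat >> h.py <<'E'
def go(x,y,z,yaw=0):
    """tool down, tool y at world yaw+90; returns turn and shift (mm)"""
    s=readout.observe(); Rc=rot(s['ee_rot'])
    T=R.from_euler('z',yaw,degrees=True).as_matrix()@np.array([[0,0,1],[0,1,0],[-1,0,0]])
    rv=R.from_matrix(Rc.T@T).as_rotvec(); sh=Rc.T@(np.array([x,y,z])-s['eef_pos']*1000)
    print('t',round(s['t'],2),'pos',(s['eef_pos']*1000).round(1),'turn',rv.round(4),'shift',sh.round(1),'gap',s['finger_gap'].round(4),'F',s['wrist_force'].round(1))
E
python3 -c "
from h import *
go(610,-122,200,-3)"
```

```text
Traceback (most recent call last):
  File "h.py", line 27, in go
    print('t',round(s['t'],2),'pos',(s['eef_pos']*1000).round(1),'turn',rv.round(4),'shift',sh.round(1),'gap',s['finger_gap'].round(4),'F',s['wrist_force'].round(1))
                                                                                                              ^^^^^^^^^^^^^^^^^^^^^
AttributeError: 'float' object has no attribute 'round'
```

```bash
sed -i "s/s\['finger_gap'\].round(4)/round(s['finger_gap'],4)/" h.py
python3 -c "
from h import *
go(610,-122,200,-3)"
```

```text
t 0.1 pos [ 278.9 -558.8  222. ] turn [-2.6264e+00 -1.7000e-03  4.0000e-04] shift [  22.3 -243.  -491.3] gap 0.088 F [ 0.7  0.2 -0.2]
```

```bash
sed -i "s/np.array(\[\[0,0,1\],\[0,1,0\],\[-1,0,0\]\])/np.array([[0,0,-1],[0,-1,0],[-1,0,0]])/" h.py
python3 -c "
from h import *
go(590,-122,220,-3)"
```

```text
t 0.1 pos [ 278.9 -558.8  222. ] turn [5.152e-01 3.000e-04 1.300e-03] shift [   2.3 -252.  -473.4] gap 0.088 F [ 0.7  0.2 -0.2]
```

```bash
python3 -m pendant '[[0.08,0,0,0,-20,-38,1],[0.16,0,0,0,-42,-79,1],[0.22,0,0,0,-64,-120,1],[0.28,0,0,0,-86,-162,1],[0.34,0,0,0,-108,-203,1],[0.4,0,0,0,-130,-244,1],[0.46,0,0,0,-152,-285,1],[0.515,0,0,0,-170,-319,1]]'; python3 -c "
from h import *
go(590,-122,220,-3)"
```

```text
t: 0.9
eef_pos: [0.4894, -0.2625, 0.2225]
ee_rot: [-47.0, 90.0, 129.9]
wrist_force: [0.9, -0.5, 0.3]
finger_gap: 0.0875
t 0.9 pos [ 489.4 -262.5  222.5] turn [-0.0016  0.0004  0.0004] shift [   2.5 -145.7  -92.9] gap 0.0875 F [ 0.9 -0.5  0.3]
```

```bash
python3 -m pendant '[[0,0,0,0,-25,-16,1],[0,0,0,1,-50,-32,1],[0,0,0,2,-75,-48,1],[0,0,0,2,-100,-64,1],[0,0,0,2,-125,-80,1],[0,0,0,2,-146,-93,1],[0,0,0,2,-146,-93,1],[0,0,0,2,-146,-93,1]]'; python3 -c "
from h import *
go(636,-122,100,-3)
m,im=grab('wrist','pics/w1.png'); print(m['origin'],m['orientation'])
"
```

```text
t: 1.7
eef_pos: [0.5887, -0.1235, 0.2202]
ee_rot: [6.5, 89.9, -176.4]
wrist_force: [-0.2, -0.3, -0.2]
finger_gap: 0.088
t 1.7 pos [ 588.7 -123.5  220.2] turn [ 0.0014  0.0011 -0.0001] shift [120.1  -3.9 -47.3] gap 0.088 F [-0.2 -0.3 -0.2]
[ 0.66564565 -0.12710441  0.38121604] [-1.64960312e+01  3.38158541e-02 -9.28628444e+01]
```

View pics/w1.png

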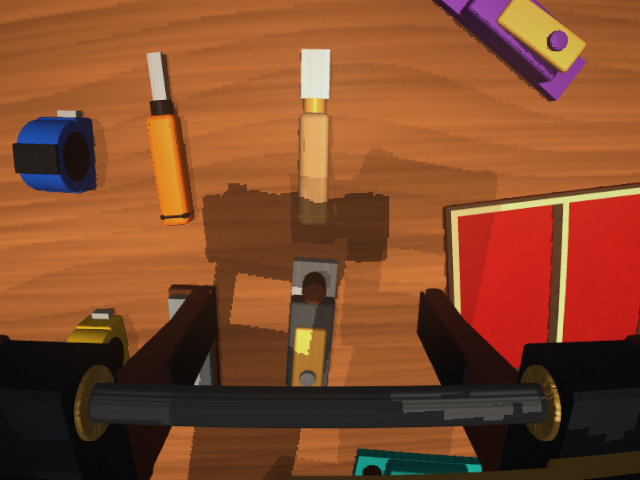

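```bash
cat >> h.py <<'E'
def seg(m,n,a,b,za,zb):
    A=p2w(m,*a,za)*1000;B=p2w(m,*b,zb)*1000;d=(B-A)[:2]; print(n,'A',A[:2].round(1),'B',B[:2].round(1),'len',np.hypot(*d).round(1),'yaw',np.degrees(np.arctan2(d[1],d[0])).round(1),'mid',((A+B)/2)[:2].round(1))
E
python3 -c "
from h import *
m=cam('wrist')
seg(m,'wood',(312,224),(315.5,49),.012,.014)
seg(m,'wood handle',(313,219),(314,113),.024,.024)
seg(m,'wood w',(299.5,160),(328.5,160),.024,.024)
seg(m,'or',(176,223),(156,53),.012,.014)
seg(m,'or handle',(175,219),(160,115),.024,.024)
seg(m,'or w',(152,160),(184,160),.024,.024)
seg(m,'blue face R top-bottom',(96,120),(96,190),.03,.0)
go(636,-122,100,-3)
"
```

```text
wood A [ 577.8 -118.4] B [ 727.7 -129.4] len 150.3 yaw -4.2 mid [ 652.8 -123.9]
wood handle A [ 585.1 -119.9] B [ 675.6 -125.5] len 90.6 yaw -3.6 mid [ 630.4 -122.7]
wood w A [ 637.4 -111.1] B [ 636.1 -135.9] len 24.8 yaw -92.9 mid [ 636.8 -123.5]
or A [585.4   8. ] B [734.    5.3] len 148.6 yaw -1.0 mid [659.7   6.7]
or handle A [591.7   4. ] B [682.2   4.7] len 90.5 yaw 0.4 mid [637.    4.3]
or w A [645.1  17.1] B [643.2 -11.3] len 28.5 yaw -93.8 mid [644.2   2.9]
blue face R top-bottom A [682.4  59. ] B [619.5  86.7] len 68.7 yaw 156.2 mid [650.9  72.9]
t 1.75 pos [ 588.4 -124.   220.3] turn [ 0.0004  0.001  -0.0001] shift [120.2  -4.5 -47.5] gap 0.0879 F [ 0.1 -0.4  0.2]
```

```bash
python3 -c "
from h import *
go(633,-122.7,5,-4)
"; python3 -m pendant '[[0.01,0,0,30,-2,-20,1],[0.017,0,0,65,-4,-44,1],[0.017,0,0,100,-4,-44,1],[0.017,0,0,135,-4,-44,1],[0.017,0,0,165,-4,-44,1],[0.017,0,0,180,-4,-44,1],[0.017,0,0,180,-4,-44,1],[0.017,0,0,180,-4,-44,1]]'; python3 -c "
from h import *
go(633,-122.7,5,-4)
m,im=grab('wrist','pics/w2.png')
"
```

```text
t 1.75 pos [ 588.4 -124.   220.3] turn [ 0.0179  0.001  -0.0001] shift [215.2  -3.7 -44.7] gap 0.0879 F [ 0.1 -0.4  0.2]
t: 2.55
eef_pos: [0.6337, -0.1227, 0.0416]
ee_rot: [168.8, 89.9, -15.2]
wrist_force: [-0.1, 0.8, 0.4]
finger_gap: 0.088
t 2.55 pos [ 633.7 -122.7   41.6] turn [-0.     -0.0009 -0.0002] shift [36.6  0.   0.7] gap 0.088 F [-0.1  0.8  0.4]
```

View pics/w2.png

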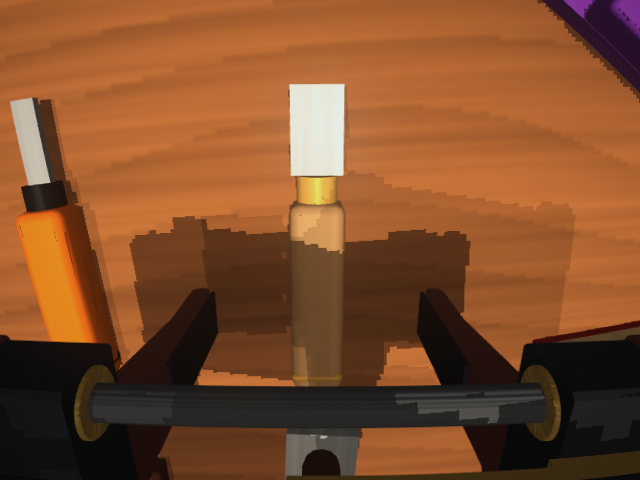

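The chisel handle at (317,300) is centred between the fingertips at (207,295) and (430,295). I'll descend and close.

```bash
python3 -m pendant '[[0,0,0,12,0,0,1],[0,0,0,24,0,0,1],[0,0,0,37,0,0,1],[0,0,0,37,0,0,-1],[0,0,0,37,0,0,-1],[0,0,0,37,0,0,-1],[0,0,0,37,0,0,-1],[0,0,0,37,0,0,-1]]'; python3 -m pendant '[[0,0,0,0,0,0,-1],[0,0,0,0,0,0,-1],[0,0,0,-10,0,0,-1],[0,0,0,-25,0,0,-1],[0,0,0,-50,0,0,-1],[0,0,0,-80,0,0,-1],[0,0,0,-110,0,0,-1],[0,0,0,-120,0,0,-1]]';  python3 -c "
from h import *
go(634,-122,130,-4); go(494,301,130,-4)
"
```

```text
t: 3.4
eef_pos: [0.6335, -0.1221, 0.0041]
ee_rot: [172.8, 90.0, -11.1]
wrist_force: [-0.6, 0.2, -0.5]
finger_gap: 0.0515
t: 4.2
eef_pos: [0.6353, -0.1225, 0.1281]
ee_rot: [172.0, 89.6, -12.0]
wrist_force: [0.9, -0.1, -0.8]
finger_gap: 0.0258
t 4.2 pos [ 635.3 -122.5  128.1] turn [ 0.0006 -0.0061 -0.0008] shift [-1.9 -0.4  1.3] gap 0.0258 F [ 0.9 -0.1 -0.8]
t 4.2 pos [ 635.3 -122.5  128.1] turn [ 0.0006 -0.0061 -0.0008] shift [  -3.3 -412.7  170.2] gap 0.0258 F [ 0.9 -0.1 -0.8]
```

```bash
python3 -m pendant '[[-0.01,0,0,0,-20,8,-1],[-0.02,0,0,0,-55,23,-1],[-0.03,0,0,0,-95,39,-1],[-0.04,0,0,0,-140,58,-1],[-0.05,0,0,0,-185,76,-1],[-0.05,0,0,0,-230,95,-1],[-0.05,0,0,0,-270,111,-1],[-0.05,0,0,0,-300,124,-1]]'; python3 -c "
from h import *
go(494,301,130,-1)
"
```

```text
t: 5.0
eef_pos: [0.5274, 0.1884, 0.1225]
ee_rot: [10.4, 89.9, -170.6]
wrist_force: [1.3, -0.4, -1.3]
finger_gap: 0.0256
t 5.0 pos [527.4 188.4 122.5] turn [ 0.0002  0.0025 -0.0005] shift [  -7.4 -112.    35.4] gap 0.0256 F [ 1.3 -0.4 -1.3]
```

```bash
python3 -m pendant '[[0,0,0,0,-28,9,-1],[0,0,0,0,-58,18,-1],[0,0,0,0,-85,27,-1],[0,0,0,0,-104,32,-1],[0,0,0,0,-110,34,-1],[0,0,0,0,-110,34,-1],[0,0,0,0,-110,34,-1],[0,0,0,0,-110,34,-1]]'; python3 -c "
from h import *
go(494,301,60,-1)
m,im=grab('wrist','pics/w3.png')
"
```

```text
t: 5.8
eef_pos: [0.4984, 0.2954, 0.1234]
ee_rot: [38.7, 90.0, -142.4]
wrist_force: [0.5, 0.0, -0.4]
finger_gap: 0.0256
t 5.8 pos [498.4 295.4 123.4] turn [-0.0027  0.0006 -0.0005] shift [63.4 -5.5  4.4] gap 0.0256 F [ 0.5  0.  -0.4]
```

View pics/w3.png

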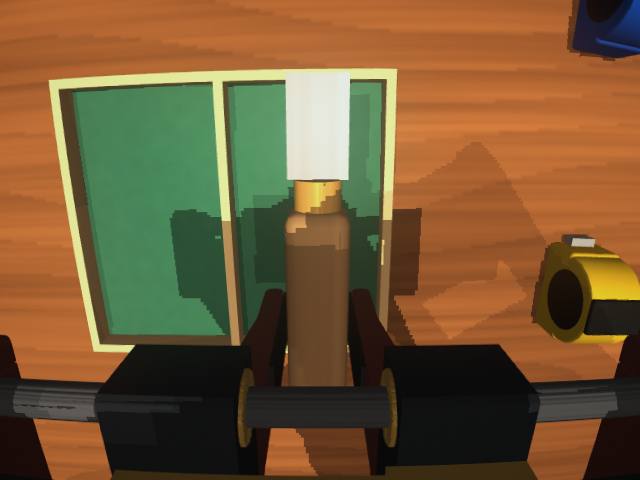

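```bash
python3 -c "
from h import *
m=cam('wrist')
for p in [(50,81),(397,69),(95,351),(218,76),(237,345),(391,230)]: print(p,(p2w(m,*p,.022)*1000).round(1))
"
```

```text
(50, 81) [609.8 462.1  22. ]
(397, 69) [608.2 245.6  22. ]
(95, 351) [419.3 463.7  22. ]
(218, 76) [606.5 353.7  22. ]
(237, 345) [424.6 355.2  22. ]
(391, 230) [508.1 246.9  22. ]
```

```bash
python3 -m pendant '[[0,0,0,10,-3,2,-1],[0,0,0,28,-5,4,-1],[0,0,0,46,-5,4,-1],[0,0,0,64,-5,4,-1],[0,0,0,80,-5,4,-1],[0,0,0,90,-5,4,-1],[0,0,0,95,-5,4,-1],[0,0,0,95,-5,4,-1]]'; python3 -c "
from h import *
go(494,301,11,-1)
"
```

```text
t: 6.65
eef_pos: [0.4943, 0.3013, 0.0281]
ee_rot: [29.9, 89.9, -151.2]
wrist_force: [0.5, -0.8, -1.8]
finger_gap: 0.026
t 6.65 pos [494.3 301.3  28.1] turn [-0.0019  0.0008 -0.0004] shift [17.1  0.3  0.3] gap 0.026 F [ 0.5 -0.8 -1.8]
```

```bash
python3 -m pendant '[[0,0,0,5,0,0,-1],[0,0,0,10,0,0,-1],[0,0,0,13,0,0,-1],[0,0,0,15,0,0,-1],[0,0,0,16,0,0,-1],[0,0,0,17,0,0,-1],[0,0,0,17,0,0,-1],[0,0,0,17,0,0,-1]]'; python3 -c "
from h import *
go(494,301,11,-1)
m,im=grab('side','pics/s1.png',3,(200,310,380,480))
"
```

```text
t: 7.45
eef_pos: [0.4968, 0.3015, 0.0167]
ee_rot: [-167.2, 89.7, 11.8]
wrist_force: [-6.1, -11.1, 44.7]
finger_gap: 0.0259
t 7.45 pos [496.8 301.5  16.7] turn [-0.0011 -0.0045  0.001 ] shift [5.7 0.6 2.9] gap 0.0259 F [ -6.1 -11.1  44.7]
```

View pics/s1.png

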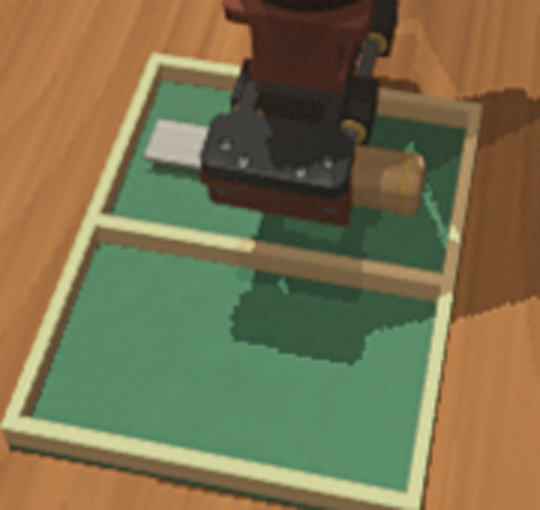

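```bash
python3 -m pendant '[[0,0,0,-2,0,0,-1],[0,0,0,-4,0,0,-1],[0,0,0,-5,0,0,-1],[0,0,0,-5,0,0,-1],[0,0,0,-5,0,0,-1],[0,0,0,-5,0,0,-1],[0,0,0,-5,0,0,-1],[0,0,0,-5,0,0,-1]]'; python3 -c "
from h import *
go(494,301,11,-1)
m,im=grab('wrist','pics/w4.png')
"
```

```text
t: 8.3
eef_pos: [0.4946, 0.3017, 0.0169]
ee_rot: [-174.5, 90.0, 4.4]
wrist_force: [-0.0, -0.5, 5.8]
finger_gap: 0.0258
t 8.3 pos [494.6 301.7  16.9] turn [-0.0015 -0.0001  0.    ] shift [5.9 0.7 0.6] gap 0.0258 F [-0.  -0.5  5.8]
```

View pics/w4.png

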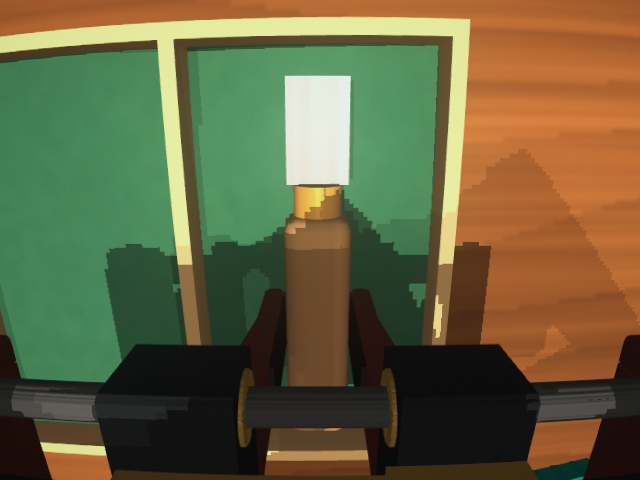

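```bash
python3 -m pendant '[[0,0,0,0,0,0,-0.35],[0,0,0,0,0,0,-0.2],[0,0,0,0,0,0,0],[0,0,0,0,0,0,0],[0,0,0,0,0,0,0],[0,0,0,0,0,0,0],[0,0,0,0,0,0,0],[0,0,0,0,0,0,0]]'; python3 -c "
from h import *
go(494,301,11,-1)
m,im=grab('side','pics/s2.png',3,(200,310,380,480))
"; python3 -m pendant '[[0,0,0,-5,0,0,0],[0,0,0,-12,0,0,0],[0,0,0,-25,0,0,0],[0,0,0,-50,0,0,0],[0,0,0,-85,0,0,0],[0,0,0,-120,0,0,0],[0,0,0,-150,0,0,0],[0,0,0,-170,0,0,0]]'; python3 -c "
from h import *
go(468,-109,200,-6)
m,im=grab('wrist','pics/w5.png')
"
```

```text
t: 9.15
eef_pos: [0.4945, 0.3015, 0.0167]
ee_rot: [-145.9, 90.0, 33.0]
wrist_force: [0.7, -0.4, 0.5]
finger_gap: 0.044
t 9.15 pos [494.5 301.5  16.7] turn [-0.0017 -0.      0.    ] shift [5.7 0.5 0.5] gap 0.044 F [ 0.7 -0.4  0.5]
t: 10.0
eef_pos: [0.4953, 0.302, 0.1905]
ee_rot: [-148.7, 89.8, 30.2]
wrist_force: [0.3, 0.6, 0.2]
finger_gap: 0.0439
t 10.0 pos [495.3 302.  190.5] turn [ 0.0855 -0.0034  0.0022] shift [-10.5 411.4  19.4] gap 0.0439 F [0.3 0.6 0.2]
```

View pics/w5.png

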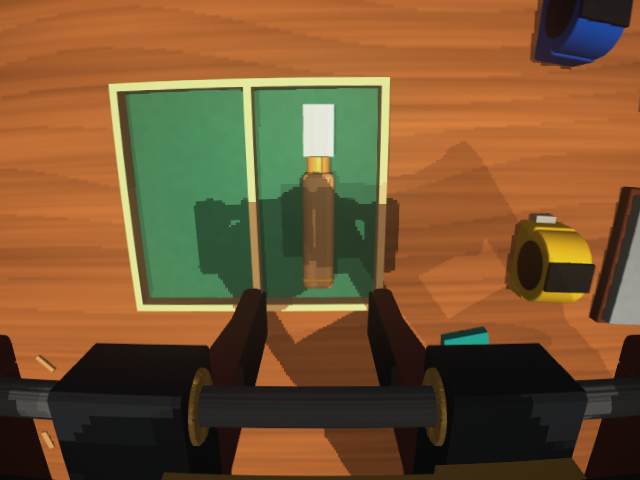

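View pics/s2.png

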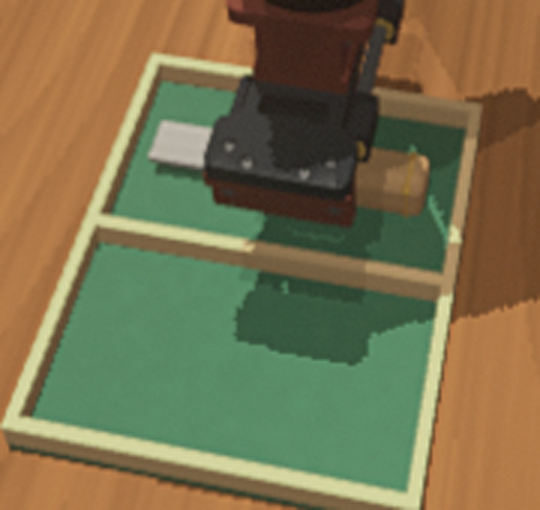

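```bash
python3 -c "
from h import *
m=cam('wrist')
seg(m,'wood',(318,288),(318.5,104),.018,.020)
go(425,-108,210,-6)
"
```

```text
wood A [437.5 304.2] B [591.3 301.1] len 153.8 yaw -1.2 mid [514.4 302.6]
t 10.05 pos [496.6 302.8 193. ] turn [ 0.0856 -0.0066  0.0044] shift [-19.1 412.   63.6] gap 0.0443 F [0.7 0.7 2.5]
```

```bash
python3 -m pendant '[[0.01,0,0,-5,40,6,0],[0.02,0,0,-10,88,13,0.5],[0.03,0,0,-15,136,21,1],[0.04,0,0,-19,184,28,1],[0.05,0,0,-19,232,36,1],[0.06,0,0,-19,280,43,1],[0.07,0,0,-19,325,50,1],[0.08,0,0,-19,370,57,1]]'; python3 -c "
from h import *
go(425,-108,210,-6)
"
```

```text
t: 10.85
eef_pos: [0.4297, -0.069, 0.2062]
ee_rot: [174.1, 89.9, -11.6]
wrist_force: [0.7, -0.1, -0.1]
finger_gap: 0.0875
t 10.85 pos [429.7 -69.  206.2] turn [ 0.0052 -0.001  -0.0001] shift [-3.8 39.2  0.8] gap 0.0875 F [ 0.7 -0.1 -0.1]
```

```bash
python3 -m pendant '[[0,0,0,-2,20,0,1],[0,0,0,-4,39,0,1],[0,0,0,-4,39,0,1],[0,0,0,-4,39,0,1],[0,0,0,-4,39,0,1],[0,0,0,-4,39,0,1],[0,0,0,-4,39,0,1],[0,0,0,-4,39,0,1]]'; python3 -c "
from h import *
go(425,-108,210,-6)
m,im=grab('wrist','pics/w6.png')
"
```

```text
t: 11.65
eef_pos: [0.4266, -0.1056, 0.2096]
ee_rot: [-19.0, 90.0, 155.4]
wrist_force: [-0.1, 1.0, 0.8]
finger_gap: 0.0878
t 11.65 pos [ 426.6 -105.6  209.6] turn [0.0065 0.0001 0.    ] shift [-0.4  2.5  1.4] gap 0.0878 F [-0.1  1.   0.8]
```

View pics/w6.png

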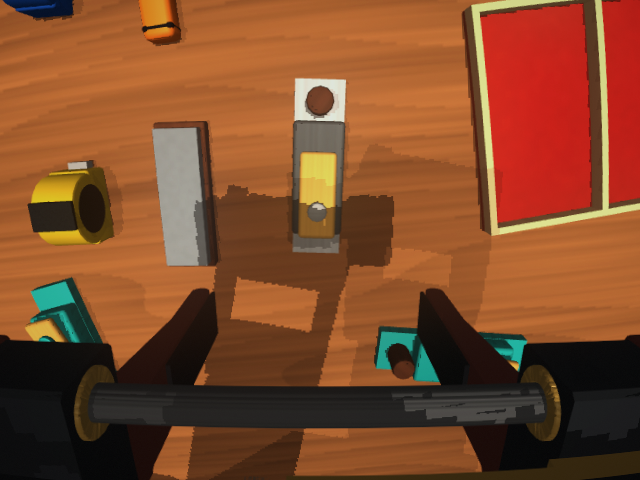

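```bash
python3 -c "
from h import *
m=cam('wrist')
seg(m,'plane',(316,253),(320.5,79),.004,.008)
seg(m,'cheeks w',(293.5,180),(343.5,180),.032,.032)
seg(m,'cheeks back-front',(317,236),(320,122),.032,.032)
seg(m,'stone',(190,266),(180,125),.026,.026);seg(m,'tapeY discs',(30,203),(110,203),.04,.03)
for p in [(471,8),(490,233)]: print((p2w(m,*p,.022)*1000).round(1))
go(468,-109,6,-6)
"
```

```text
plane A [ 389.  -100.7] B [ 540.8 -119.4] len 152.9 yaw -7.0 mid [ 464.9 -110. ]
cheeks w A [462.  -89.4] B [ 458.  -130.2] len 41.1 yaw -95.6 mid [ 460.  -109.8]
cheeks back-front A [ 412.7 -103.9] B [ 505.8 -115.4] len 93.8 yaw -7.0 mid [ 459.3 -109.7]
stone A [394.6  12. ] B [515.7  -1.4] len 121.9 yaw -6.3 mid [455.2   5.3]
tapeY discs A [468.4 137.7] B [458.9  70.3] len 68.1 yaw -98.0 mid [463.6 104. ]
[ 583.8 -242.6   22. ]
[ 398.  -257.2   22. ]
t 11.7 pos [ 426.6 -105.7  209.6] turn [0.0063 0.0001 0.    ] shift [203.6  -0.8 -41.6] gap 0.0878 F [-0.2  0.2 -0.3]
```

```bash
python3 -c "
from h import *
go(465,-110.3,6,-7)
"; python3 -m pendant '[[0.02,0,0,25,0,-18,1],[0.024,0,0,55,1,-38,1],[0.024,0,0,85,1,-38,1],[0.024,0,0,115,1,-38,1],[0.024,0,0,140,1,-38,1],[0.024,0,0,150,1,-38,1],[0.024,0,0,150,1,-38,1],[0.024,0,0,150,1,-38,1]]'; python3 -c "
from h import *
go(465,-110.3,6,-7)
"
```

```text
t 11.7 pos [ 426.6 -105.7  209.6] turn [0.0237 0.0001 0.    ] shift [203.6   0.8 -38.7] gap 0.0878 F [-0.2  0.2 -0.3]
t: 12.5
eef_pos: [0.4648, -0.111, 0.0603]
ee_rot: [172.7, 90.0, -14.3]
wrist_force: [0.1, -0.2, -0.4]
finger_gap: 0.0878
t 12.5 pos [ 464.8 -111.    60.3] turn [-0.0009 -0.0008 -0.0001] shift [54.3 -0.7 -0. ] gap 0.0878 F [ 0.1 -0.2 -0.4]
```

```bash
python3 -m pendant '[[0,0,0,15,-0.7,0,1],[0,0,0,30,-0.7,0,1],[0,0,0,45,-0.7,0,1],[0,0,0,52,-0.7,0,1],[0,0,0,54,-0.7,0,1],[0,0,0,54,-0.7,0,-1],[0,0,0,54,-0.7,0,-1],[0,0,0,54,-0.7,0,-1]]';python3 -m pendant '[[0,0,0,0,0,0,-1],[0,0,0,0,0,0,-1],[0,0,0,0,0,0,-1],[0,0,0,-4,0,0,-1],[0,0,0,-15,0,0,-1],[0,0,0,-40,0,0,-1],[0,0,0,-70,0,0,-1],[0,0,0,-90,0,0,-1]]'; python3 -c "
from h import *
go(514,407,100,-2)
m,im=grab('wrist','pics/w7.png')
"
```

```text
t: 13.3
eef_pos: [0.4648, -0.1103, 0.0063]
ee_rot: [172.8, 89.9, -14.3]
wrist_force: [1.4, -0.3, 0.3]
finger_gap: 0.0673
t: 14.1
eef_pos: [0.4644, -0.1102, 0.0976]
ee_rot: [173.4, 90.0, -13.6]
wrist_force: [0.4, 0.2, -5.2]
finger_gap: 0.042
t 14.1 pos [ 464.4 -110.2   97.6] turn [-0.0883 -0.0008 -0.0001] shift [  -2.4 -519.4   14.4] gap 0.042 F [ 0.4  0.2 -5.2]
```

View pics/w7.png

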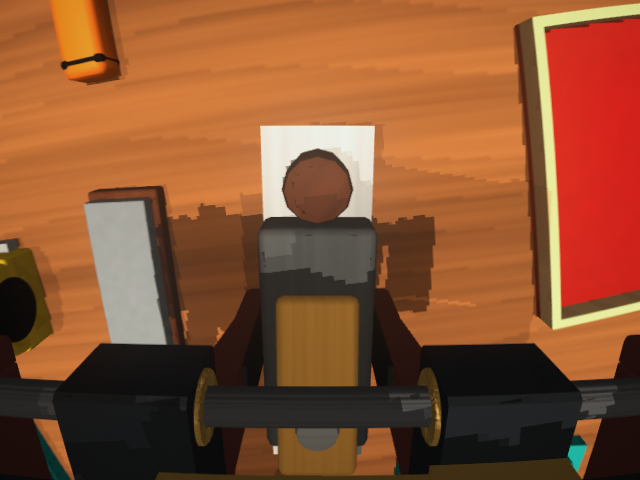

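```bash
python3 -m pendant '[[-0.01,0,0,-6,-12,0,-1],[-0.02,0,0,-12,-38,1,-1],[-0.03,0,0,-12,-72,2,-1],[-0.04,0,0,-12,-110,3,-1],[-0.05,0,0,-12,-150,4,-1],[-0.06,0,0,-12,-190,5,-1],[-0.07,0,0,-12,-230,6,-1],[-0.088,0,0,-12,-268,7,-1]]'; python3 -c "
from h import *
go(514,407,110,-2)
"
```

```text
t: 14.95
eef_pos: [0.489, 0.1588, 0.1067]
ee_rot: [15.4, 89.9, -166.6]
wrist_force: [1.3, -0.9, -4.4]
finger_gap: 0.0414
t 14.95 pos [489.  158.8 106.7] turn [ 0.001   0.0022 -0.0006] shift [  -3.5 -248.9  -16.6] gap 0.0414 F [ 1.3 -0.9 -4.4]
```

```bash
python3 -m pendant '[[0,0,0,0,-36,-2,-1],[0,0,0,0,-74,-5,-1],[0,0,0,0,-112,-8,-1],[0,0,0,0,-150,-10,-1],[0,0,0,0,-185,-12,-1],[0,0,0,0,-215,-14,-1],[0,0,0,0,-236,-16,-1],[0,0,0,0,-247,-17,-1]]'; python3 -m pendant '[[0,0,0,0,0,0,-1],[0,0,0,0,0,0,-1],[0,0,0,15,0,0,-1],[0,0,0,30,0,0,-1],[0,0,0,40,0,0,-1],[0,0,0,45,0,0,-1],[0,0,0,45,0,0,-1],[0,0,0,45,0,0,-1]]'; python3 -c "
from h import *
go(514,407,11,-2)
m,im=grab('wrist','pics/w8.png')
m,im=grab('side','pics/s3.png',3,(180,260,400,460))
"
```

```text
t: 15.75
eef_pos: [0.5146, 0.4048, 0.1061]
ee_rot: [29.6, 89.9, -152.3]
wrist_force: [0.4, -0.6, -6.0]
finger_gap: 0.0417
t: 16.55
eef_pos: [0.5162, 0.4029, 0.0626]
ee_rot: [-144.5, 90.0, 33.5]
wrist_force: [0.4, -0.1, -3.9]
finger_gap: 0.0419
t 16.55 pos [516.2 402.9  62.6] turn [-0.0004 -0.      0.    ] shift [51.6 -4.   2.3] gap 0.0419 F [ 0.4 -0.1 -3.9]
```

View pics/w8.png

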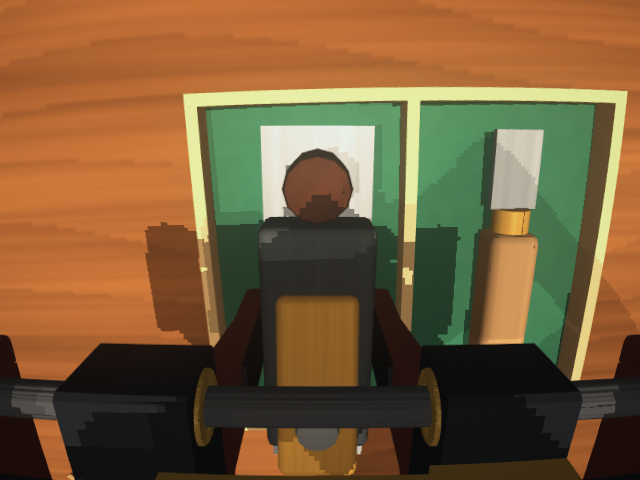

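View pics/s3.png

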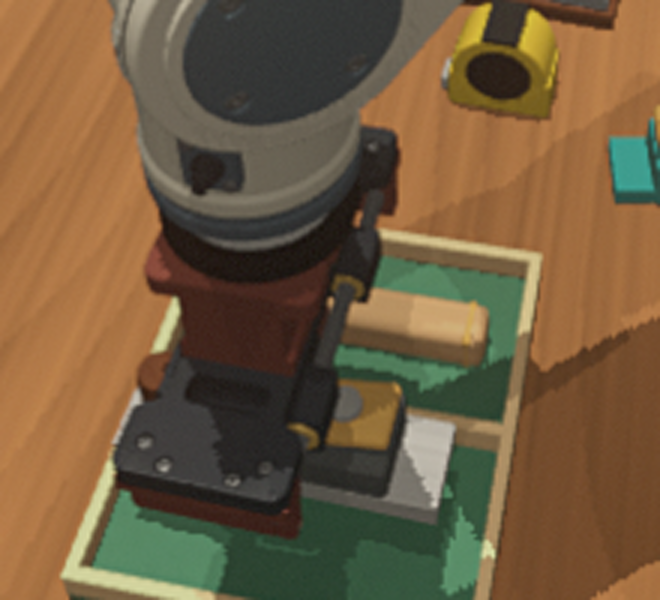

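```bash
python3 -m pendant '[[0,0,0,10,-2,1,-1],[0,0,0,20,-4,2,-1],[0,0,0,30,-4,2,-1],[0,0,0,37,-4,2,-1],[0,0,0,42,-4,2,-1],[0,0,0,45,-4,2,-1],[0,0,0,46,-4,2,-1],[0,0,0,46,-4,2,-1]]'; python3 -m pendant '[[0,0,0,1,0,0,-1],[0,0,0,2,0,0,-1],[0,0,0,3,0,0,-1],[0,0,0,3,0,0,-1],[0,0,0,3,0,0,-1],[0,0,0,3,0,0,-1],[0,0,0,3,0,0,-1],[0,0,0,3,0,0,-1]]'; python3 -c "
from h import *
go(514,407,11,-2)"
```

```text
t: 17.45
eef_pos: [0.5143, 0.407, 0.0167]
ee_rot: [-145.4, 90.0, 32.6]
wrist_force: [1.0, -0.5, -5.2]
finger_gap: 0.0418
t: 18.25
eef_pos: [0.5142, 0.407, 0.0137]
ee_rot: [-148.5, 90.0, 29.5]
wrist_force: [-0.6, -0.6, -4.2]
finger_gap: 0.0418
t 18.25 pos [514.2 407.   13.7] turn [-0.0003 -0.0001  0.    ] shift [ 2.7 -0.   0.2] gap 0.0418 F [-0.6 -0.6 -4.2]
```

```bash
python3 -m pendant '[[0,0,0,0.5,0,0,-1],[0,0,0,1,0,0,-1],[0,0,0,1.5,0,0,-1],[0,0,0,1.5,0,0,-1],[0,0,0,1.5,0,0,-1],[0,0,0,1.5,0,0,-1],[0,0,0,1.5,0,0,-1],[0,0,0,1.5,0,0,-1]]'
```

```text
t: 19.05
eef_pos: [0.5141, 0.407, 0.0122]
ee_rot: [154.8, 90.0, -27.2]
wrist_force: [-0.2, -0.7, -4.6]
finger_gap: 0.042
```

```bash
python3 -m pendant '[[0,0,0,0.3,0,0,-1],[0,0,0,0.6,0,0,-1],[0,0,0,0.9,0,0,-1],[0,0,0,1.2,0,0,-1],[0,0,0,1.2,0,0,-1],[0,0,0,1.2,0,0,-1],[0,0,0,1.2,0,0,-1],[0,0,0,1.2,0,0,-1]]'
```

```text
t: 19.85
eef_pos: [0.5142, 0.407, 0.012]
ee_rot: [-135.8, 90.0, 42.2]
wrist_force: [-2.9, -3.0, 6.9]
finger_gap: 0.042
```

```bash
python3 -m pendant '[[0,0,0,-0.5,0,0,0],[0,0,0,-0.5,0,0,0.15],[0,0,0,-0.5,0,0,0.27],[0,0,0,-0.5,0,0,0.27],[0,0,0,-0.5,0,0,0.27],[0,0,0,-0.5,0,0,0.27],[0,0,0,-0.5,0,0,0.27],[0,0,0,-0.5,0,0,0.27]]'; python3 -m pendant '[[0,0,0,-5,0,0,0.27],[0,0,0,-15,0,0,0.27],[0,0,0,-35,0,0,0.27],[0,0,0,-65,0,0,0.27],[0,0,0,-100,0,0,0.27],[0,0,0,-135,0,0,0.27],[0,0,0,-165,0,0,0.27],[0,0,0,-180,0,0,0.27]]';python3 -c "
from h import *
go(415,105,210,-3)
m,im=grab('wrist','pics/w9.png')
seg(m,'p',(318,300),(318,100),.01,.01)"
```

```text
t: 20.65
eef_pos: [0.5141, 0.4069, 0.0114]
ee_rot: [45.6, 90.0, -136.4]
wrist_force: [1.3, 0.4, 0.5]
finger_gap: 0.0558
t: 21.45
eef_pos: [0.5153, 0.4079, 0.1956]
ee_rot: [-140.5, 89.7, 37.5]
wrist_force: [-0.4, -0.0, -0.4]
finger_gap: 0.0555
t 21.45 pos [515.3 407.9 195.6] turn [ 0.0171 -0.004   0.0034] shift [-15.8 306.1  89.5] gap 0.0555 F [-0.4 -0.  -0.4]
p A [439.6 410.6] B [613.2 404.8] len 173.7 yaw -1.9 mid [526.4 407.7]
```

View pics/w9.png

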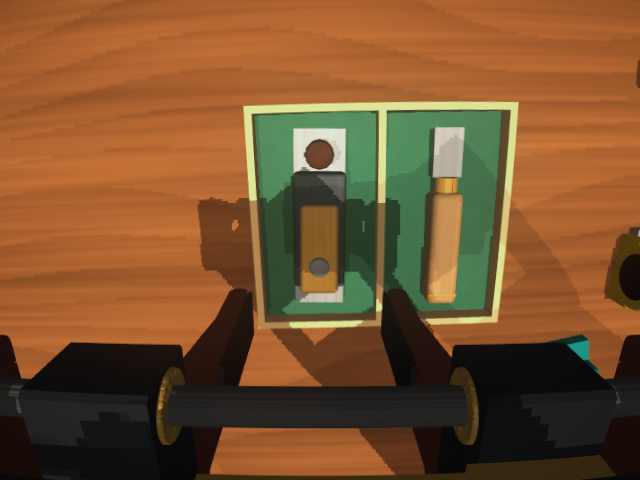

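Both green-kit tools lie in their bays: plane at (320,215), wood chisel at (445,215). Next is the yellow tape.

```bash
python3 -m pendant '[[0,0,0,0,25,7,0.27],[0,0,0,-4,60,18,0.5],[0,0,0,-8,98,28,0.7],[0,0,0,-12,140,40,0.7],[0,0,0,-16,182,52,0.7],[0.017,0,0,-16,225,65,0.7],[0.017,0,0,-16,265,77,0.7],[0.017,0,0,-16,300,88,0.7]]'; python3 -m pendant '[[0,0,0,0,6,1,0.7],[0,0,0,0,6,1,0.7],[0,0,0,0,6,1,0.7],[0,0,0,0,6,1,0.7],[0,0,0,0,6,1,0.7],[0,0,0,0,6,1,0.7],[0,0,0,0,6,1,0.7],[0,0,0,0,6,1,0.7]]';python3 -c "
from h import *
go(415,105,210,-3)
m,im=grab('wrist','pics/w10.png')"
```

```text
t: 22.3
eef_pos: [0.4139, 0.1084, 0.2066]
ee_rot: [21.2, 89.9, -161.8]
wrist_force: [0.3, -0.2, 0.5]
finger_gap: 0.0745
t: 23.1
eef_pos: [0.4144, 0.1045, 0.2074]
ee_rot: [37.0, 90.0, -146.0]
wrist_force: [0.0, 0.1, 0.6]
finger_gap: 0.0748
t 23.1 pos [414.4 104.5 207.4] turn [ 0.0006  0.     -0.    ] shift [-2.6 -0.5 -0.6] gap 0.0748 F [0.  0.1 0.6]
```

View pics/w10.png

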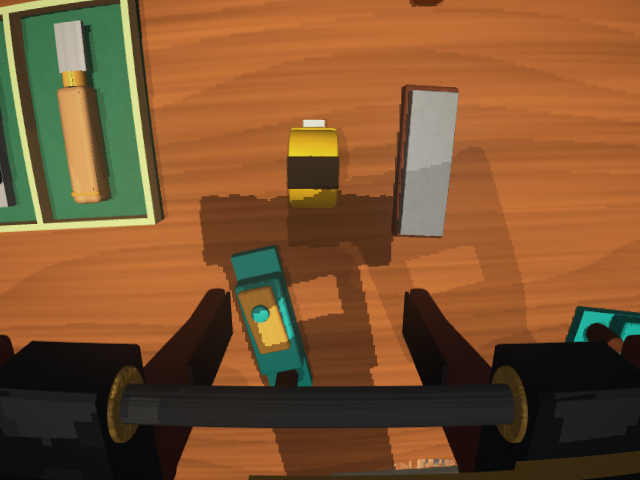

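```bash
python3 -c "
from h import *
m=cam('wrist')
seg(m,'band w',(287.5,165),(339.5,165),.062,.062)
seg(m,'low w',(290,205),(338,205),.03,.03)
seg(m,'rear->front',(314,207),(313.5,128),.02,.02)
seg(m,'stoneW',(399,200),(446,200),.026,.026)
seg(m,'stoneEdge bottom',(394,236),(402,86),.0,.0)
seg(m,'turq near end',(233,256),(277,246),.008,.008)
go(458,105,10,-3)
"
```

```text
band w A [464.3 124.1] B [462.3  85.8] len 38.3 yaw -92.9 mid [463.3 105. ]
low w A [428.4 126.7] B [426.3  86.8] len 40.0 yaw -92.9 mid [427.4 106.7]
rear->front A [423.7 107. ] B [489.6 103.9] len 65.9 yaw -2.7 mid [456.6 105.5]
stoneW A [427.4  35. ] B [425.5  -5.2] len 40.3 yaw -92.6 mid [426.4  14.9]
stoneEdge bottom A [388.9  34.6] B [521.  27.] len 132.4 yaw -3.3 mid [455.   30.8]
turq near end A [379.5 184.4] B [387.  142.9] len 42.1 yaw -79.7 mid [383.3 163.6]
t 23.15 pos [414.3 104.4 207.5] turn [0.0004 0.0001 0.    ] shift [197.5  -2.8 -43.6] gap 0.0748 F [ 0.2 -0.3 -0.5]
```

```bash
python3 -m pendant '[[0,0,0,20,-2,-20,0.7],[0,0,0,45,-3,-42,0.7],[0,0,0,70,-3,-42,0.7],[0,0,0,95,-3,-42,0.7],[0,0,0,115,-3,-42,0.7],[0,0,0,120,-3,-42,0.7],[0,0,0,120,-3,-42,0.7],[0,0,0,120,-3,-42,0.7]]';python3 -c "
from h import *
go(457,105.5,12,-3)
m,im=grab('wrist','pics/w11.png')"
```

```text
t: 23.95
eef_pos: [0.457, 0.1052, 0.0882]
ee_rot: [-164.1, 89.9, 12.9]
wrist_force: [0.0, -0.2, 0.0]
finger_gap: 0.0749
t 23.95 pos [457.  105.2  88.2] turn [ 0.0001 -0.0011  0.0003] shift [76.2 -0.2  0.1] gap 0.0749 F [ 0.  -0.2  0. ]
```

View pics/w11.png

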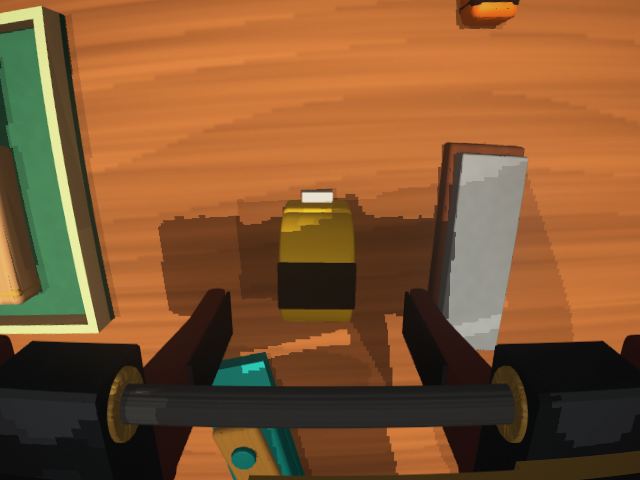

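```bash
python3 -m pendant '[[0,0,0,15,0,0,0.7],[0,0,0,32,0,0,0.7],[0,0,0,50,0,0,0.7],[0,0,0,65,0,0,0.7],[0,0,0,74,0,0,0.7],[0,0,0,76,0,0,0.7],[0,0,0,76,0,0,0],[0,0,0,76,0,0,-1]]';python3 -m pendant '[[0,0,0,0,0,0,-1],[0,0,0,0,0,0,-1],[0,0,0,0,0,0,-1],[0,0,0,0,0,0,-1],[0,0,0,-4,0,0,-1],[0,0,0,-15,0,0,-1],[0,0,0,-40,0,0,-1],[0,0,0,-70,0,0,-1]]'; python3 -c "
from h import *
go(499.5,-305,120,0)"
```

```text
t: 24.8
eef_pos: [0.457, 0.1052, 0.0122]
ee_rot: [-165.7, 89.9, 11.3]
wrist_force: [0.3, -0.3, 0.0]
finger_gap: 0.062
t: 25.6
eef_pos: [0.4554, 0.1049, 0.0819]
ee_rot: [15.1, 89.8, -167.9]
wrist_force: [0.5, -1.0, -2.4]
finger_gap: 0.0381
t 25.6 pos [455.4 104.9  81.9] turn [-0.0522  0.0026 -0.0006] shift [-37.9 407.  -65.4] gap 0.0381 F [ 0.5 -1.  -2.4]
```

```bash
python3 -c "
from h import *
go(503.5,-411,115,4)"; python3 -m pendant '[[-0.01,0,0,-10,15,-2,-1],[-0.03,0,0,-22,48,-7,-1],[-0.04,0,0,-32,90,-13,-1],[-0.06,0,0,-32,135,-19,-1],[-0.08,0,0,-32,180,-26,-1],[-0.1,0,0,-32,225,-32,-1],[-0.12,0,0,-32,270,-39,-1],[-0.122,0,0,-32,310,-45,-1]]';python3 -c "
from h import *
go(503.5,-411,115,4)"
```

```text
t 25.6 pos [455.4 104.9  81.9] turn [-0.122   0.0026 -0.0005] shift [-32.9 512.7 -74.9] gap 0.0381 F [ 0.5 -1.  -2.4]
t: 26.4
eef_pos: [0.4849, -0.209, 0.1142]
ee_rot: [145.1, 90.0, -30.9]
wrist_force: [0.5, -0.1, -2.9]
finger_gap: 0.038
t 26.4 pos [ 484.9 -209.   114.2] turn [-0.0001 -0.0003 -0.0002] shift [ -0.8 202.8  -4.5] gap 0.038 F [ 0.5 -0.1 -2.9]
```

```bash
python3 -m pendant '[[0,0,0,0,40,-1,-1],[0,0,0,0,80,-2,-1],[0,0,0,0,118,-3,-1],[0,0,0,0,150,-4,-1],[0,0,0,0,178,-4,-1],[0,0,0,0,195,-4,-1],[0,0,0,0,203,-4,-1],[0,0,0,0,203,-4,-1]]'; python3 -m pendant '[[0,0,0,0,0,0,-1],[0,0,0,0,0,0,-1],[0,0,0,10,0,0,-1],[0,0,0,25,0,0,-1],[0,0,0,40,0,0,-1],[0,0,0,50,0,0,-1],[0,0,0,55,0,0,-1],[0,0,0,55,0,0,-1]]'; python3 -c "
from h import *
go(503.5,-411,18,4)
m,im=grab('wrist','pics/w12.png')"
```

```text
t: 27.2
eef_pos: [0.5031, -0.4092, 0.1135]
ee_rot: [-57.6, 90.0, 126.3]
wrist_force: [-0.0, 0.6, -2.1]
finger_gap: 0.0378
t: 28.0
eef_pos: [0.5027, -0.4086, 0.0571]
ee_rot: [-43.6, 89.9, 140.4]
wrist_force: [0.2, 0.4, -2.6]
finger_gap: 0.0379
t 28.0 pos [ 502.7 -408.6   57.1] turn [-0.      0.0015  0.0015] shift [39.1  2.5 -0.6] gap 0.0379 F [ 0.2  0.4 -2.6]
```

View pics/w12.png

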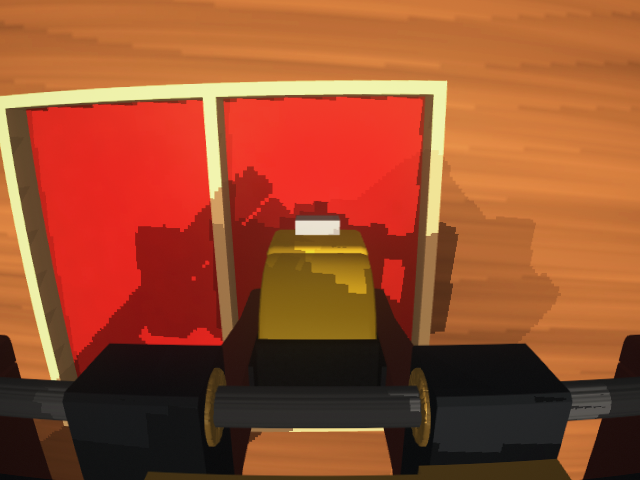

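```bash
python3 -m pendant '[[0,0,0,8,2,0,-1],[0,0,0,17,2,0,-1],[0,0,0,26,2,0,-1],[0,0,0,32,2,0,-1],[0,0,0,35,2,0,-1],[0,0,0,36,2,0,-1],[0,0,0,37,2,0,-1],[0,0,0,37,2,0,-1]]'; python3 -m pendant '[[0,0,0,0.4,0,0,-1],[0,0,0,0.8,0,0,-1],[0,0,0,1.2,0,0,-1],[0,0,0,1.6,0,0,-1],[0,0,0,2,0,0,-1],[0,0,0,2,0,0,-1],[0,0,0,2,0,0,-1],[0,0,0,2,0,0,-1]]'
```

```text
t: 28.85
eef_pos: [0.5036, -0.4111, 0.0216]
ee_rot: [136.8, 90.0, -39.2]
wrist_force: [0.4, -1.0, -2.1]
finger_gap: 0.0378
t: 29.65
eef_pos: [0.5035, -0.4111, 0.0195]
ee_rot: [152.3, 90.0, -23.7]
wrist_force: [-0.0, 1.0, -3.0]
finger_gap: 0.0376
```

```bash
python3 -m pendant '[[0,0,0,0.4,0,0,-1],[0,0,0,0.8,0,0,-1],[0,0,0,1.2,0,0,-1],[0,0,0,1.6,0,0,-1],[0,0,0,2,0,0,-1],[0,0,0,2,0,0,-1],[0,0,0,2,0,0,-1],[0,0,0,2,0,0,-1]]'
```

```text
t: 30.45
eef_pos: [0.5035, -0.4111, 0.0178]
ee_rot: [162.5, 90.0, -13.5]
wrist_force: [-2.9, 1.3, 4.7]
finger_gap: 0.0378
```

```bash
python3 -m pendant '[[0,0,0,0,0,0,0],[0,0,0,0,0,0,0.1],[0,0,0,0,0,0,0.22],[0,0,0,0,0,0,0.22],[0,0,0,0,0,0,0.22],[0,0,0,0,0,0,0.22],[0,0,0,0,0,0,0.22],[0,0,0,0,0,0,0.22]]'; python3 -m pendant '[[0,0,0,-5,0,0,0.22],[0,0,0,-15,0,0,0.22],[0,0,0,-35,0,0,0.22],[0,0,0,-65,0,0,0.22],[0,0,0,-100,0,0,0.22],[0,0,0,-135,0,0,0.22],[0,0,0,-165,0,0,0.22],[0,0,0,-185,0,0,0.22]]';python3 -c "
from h import *
go(595,6,210,0)
m,im=grab('wrist','pics/w13.png')"
```

```text
t: 31.25
eef_pos: [0.5035, -0.411, 0.0175]
ee_rot: [-47.3, 90.0, 136.7]
wrist_force: [0.3, 0.0, -0.7]
finger_gap: 0.0536
t: 32.05
eef_pos: [0.5042, -0.4117, 0.2063]
ee_rot: [135.9, 89.8, -40.1]
wrist_force: [1.1, -0.9, -0.5]
finger_gap: 0.0535
t 32.05 pos [ 504.2 -411.7  206.3] turn [ 0.0698 -0.003  -0.0027] shift [  -4.5 -410.3 -119.7] gap 0.0535 F [ 1.1 -0.9 -0.5]
```

View pics/w13.png

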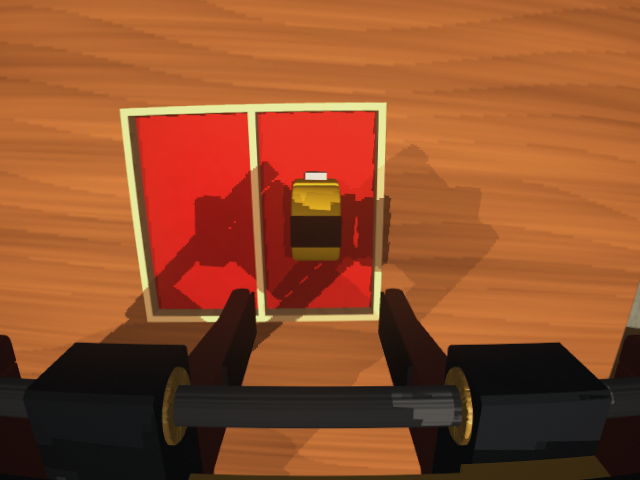

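The yellow tape stands upright in the right-hand bay at (316,215), and the left bay is free. Next is the orange chisel.

```bash
python3 -c "
from h import *
m=cam('wrist')
w=np.array([p2w(m,*p,.022)[:2]*1000 for p in [(121.5,110),(386,103),(149,321),(378.5,319)]]); print(w.round(1),w.mean(0))
"; python3 -m pendant '[[0.01,0,0,0,-30,-9,0.22],[0.02,0,0,-2,-75,-22,0.6],[0.03,0,0,-4,-120,-35,0.6],[0.04,0,0,-4,-168,-49,0.6],[0.05,0,0,-4,-214,-62,0.6],[0.06,0,0,-4,-260,-76,0.6],[0.07,0,0,-4,-305,-89,0.6],[0.07,0,0,-4,-345,-101,0.6]]';python3 -c "
from h import *
go(595,6,210,0)"
```

```text
[[ 586.9 -244.9]
 [ 605.6 -462.2]
 [ 396.3 -261.2]
 [ 414.3 -477.2]] [ 500.74297574 -361.37768138]
t: 32.9
eef_pos: [0.5801, -0.0576, 0.2066]
ee_rot: [-152.5, 90.0, 27.5]
wrist_force: [1.5, -0.6, -0.4]
finger_gap: 0.0703
t 32.9 pos [580.1 -57.6 206.6] turn [ 0.     -0.0002  0.0001] shift [ -3.4 -63.6 -14.9] gap 0.0703 F [ 1.5 -0.6 -0.4]
```

```bash
python3 -m pendant '[[0,0,0,0,-20,-5,0.6],[0,0,0,0,-42,-10,0.6],[0,0,0,0,-60,-14,0.6],[0,0,0,0,-64,-15,0.6],[0,0,0,0,-64,-15,0.6],[0,0,0,0,-64,-15,0.6],[0,0,0,0,-64,-15,0.6],[0,0,0,0,-64,-15,0.6]]';python3 -c "
from h import *
go(595,6,210,0)
m,im=grab('wrist','pics/w14.png')"
```

```text
t: 33.7
eef_pos: [0.5951, 0.0033, 0.2065]
ee_rot: [56.3, 90.0, -123.8]
wrist_force: [-0.3, -0.0, -0.4]
finger_gap: 0.0699
t 33.7 pos [595.1   3.3 206.5] turn [-0.0013  0.0001 -0.0001] shift [-3.5 -2.7  0.1] gap 0.0699 F [-0.3 -0.  -0.4]
```

View pics/w14.png

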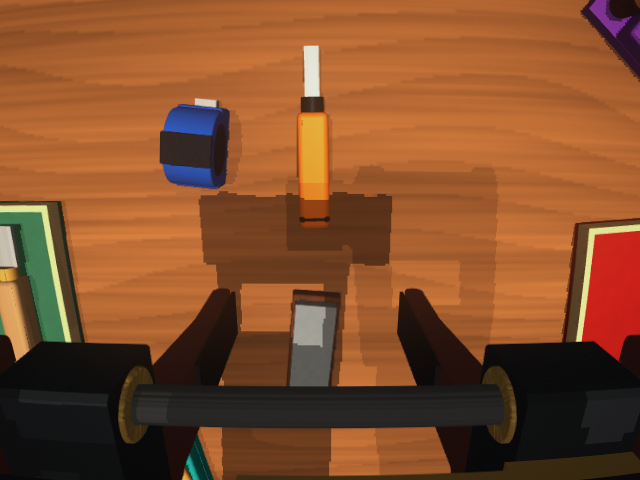

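```bash
python3 -c "
from h import *
m=cam('wrist')
seg(m,'or',(315,228),(311.5,45),.012,.014)
seg(m,'handle',(314.5,222),(312.5,112),.024,.024)
seg(m,'w',(299,160),(329.5,160),.022,.022)
seg(m,'blue right low',(225,185),(229,110),.01,.02)
go(640,5,4,0)
"
```

```text
or A [584.    5.7] B [735.4   8.3] len 151.4 yaw 1.0 mid [659.7   7. ]
handle A [592.3   6.1] B [682.8   7.5] len 90.5 yaw 0.9 mid [637.6   6.8]
w A [644.5  18.8] B [644.5  -6.4] len 25.2 yaw -90.0 mid [644.5   6.2]
blue right low A [622.3  84.3] B [685.   75.5] len 63.3 yaw -8.0 mid [653.7  79.9]
t 33.75 pos [595.1   3.5 206.5] turn [-0.0012  0.     -0.    ] shift [202.5  -1.6 -44.9] gap 0.07 F [0.6 0.4 0.5]
```

```bash
python3 -m pendant '[[-0.018,0,0,20,-3,-20,0.6],[-0.018,0,0,50,-3,-45,0.6],[-0.018,0,0,80,-3,-45,0.6],[-0.018,0,0,110,-3,-45,0.6],[-0.018,0,0,140,-3,-45,0.6],[-0.018,0,0,158,-3,-45,0.6],[-0.018,0,0,160,-3,-45,0.6],[-0.018,0,0,160,-3,-45,0.6]]';python3 -c "
from h import *
go(640,6.6,5,1)
m,im=grab('wrist','pics/w15.png')"
```

```text
t: 34.55
eef_pos: [0.6401, 0.0069, 0.0464]
ee_rot: [-3.6, 90.0, 177.4]
wrist_force: [-0.6, -0.9, 0.3]
finger_gap: 0.07
t 34.55 pos [640.1   6.9  46.4] turn [-0.0001  0.0007  0.    ] shift [41.4  0.3  0.1] gap 0.07 F [-0.6 -0.9  0.3]
```

View pics/w15.png

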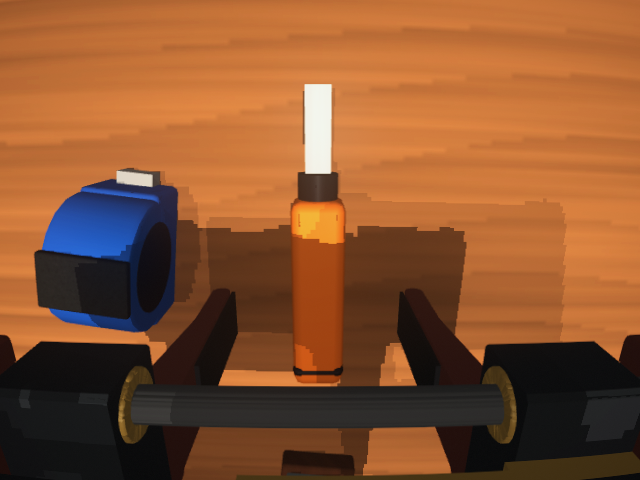

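```bash
python3 -m pendant '[[0,0,0,10,0,0,0.6],[0,0,0,22,0,0,0.6],[0,0,0,33,0,0,0.6],[0,0,0,40,0,0,0.6],[0,0,0,41,0,0,0.6],[0,0,0,41,0,0,-0.2],[0,0,0,41,0,0,-1],[0,0,0,41,0,0,-1]]'; python3 -m pendant '[[0,0,0,0,0,0,-1],[0,0,0,0,0,0,-1],[0,0,0,0,0,0,-1],[0,0,0,0,0,0,-1],[0,0,0,0,0,0,-1],[0,0,0,0,0,0,-1],[0,0,0,0,0,0,-1],[0,0,0,0,0,0,-1]]'; python3 -m pendant '[[0,0,0,-3,0,0,-1],[0,0,0,-10,0,0,-1],[0,0,0,-25,0,0,-1],[0,0,0,-45,0,0,-1],[0,0,0,-65,0,0,-1],[0,0,0,-85,0,0,-1],[0,0,0,-98,0,0,-1],[0,0,0,-105,0,0,-1]]'; python3 -c "
from h import *
go(476,-309,110,4)"
```

```text
t: 35.4
eef_pos: [0.6406, 0.0072, 0.0059]
ee_rot: [-179.8, 90.0, 1.2]
wrist_force: [-0.4, 0.0, -0.2]
finger_gap: 0.0496
t: 36.2
eef_pos: [0.6403, 0.0071, 0.0057]
ee_rot: [174.6, 90.0, -4.3]
wrist_force: [-0.7, 0.3, 3.9]
finger_gap: 0.0255
t: 37.0
eef_pos: [0.641, 0.0072, 0.1126]
ee_rot: [179.0, 89.9, 0.1]
wrist_force: [0.1, 0.1, -1.1]
finger_gap: 0.0257
t 37.0 pos [641.    7.2 112.6] turn [-0.052  -0.0025 -0.0001] shift [  2.1 313.2 170.6] gap 0.0257 F [ 0.1  0.1 -1.1]
```

```bash
python3 -m pendant '[[-0.01,0,0,0,18,10,-1],[-0.02,0,0,0,52,28,-1],[-0.03,0,0,0,92,50,-1],[-0.04,0,0,0,134,73,-1],[-0.05,0,0,0,176,96,-1],[-0.052,0,0,0,218,119,-1],[-0.052,0,0,0,258,141,-1],[-0.052,0,0,0,290,158,-1]]'; python3 -c "
from h import *
go(476,-308.5,110,4)"
```

```text
t: 37.8
eef_pos: [0.4857, -0.2874, 0.1103]
ee_rot: [-26.4, 90.0, 157.5]
wrist_force: [-0.8, 0.3, -1.6]
finger_gap: 0.0261
t 37.8 pos [ 485.7 -287.4  110.3] turn [-0.001   0.0007  0.0004] shift [ 0.3 20.4 11.1] gap 0.0261 F [-0.8  0.3 -1.6]
```

```bash
python3 -m pendant '[[0,0,0,0,10,6,-1],[0,0,0,0,18,10,-1],[0,0,0,0,19,10,-1],[0,0,0,15,19,10,-1],[0,0,0,35,19,10,-1],[0,0,0,55,19,10,-1],[0,0,0,65,19,10,-1],[0,0,0,68,19,10,-1]]'; python3 -c "
from h import *
go(476,-308.5,12,4)
m,im=grab('wrist','pics/w16.png')"
```

```text
t: 38.6
eef_pos: [0.4783, -0.3037, 0.0407]
ee_rot: [-39.2, 89.8, 144.9]
wrist_force: [0.1, 0.1, -0.5]
finger_gap: 0.026
t 38.6 pos [ 478.3 -303.7   40.7] turn [0.0015 0.0023 0.0019] shift [28.7  4.7  2.6] gap 0.026 F [ 0.1  0.1 -0.5]
```

View pics/w16.png

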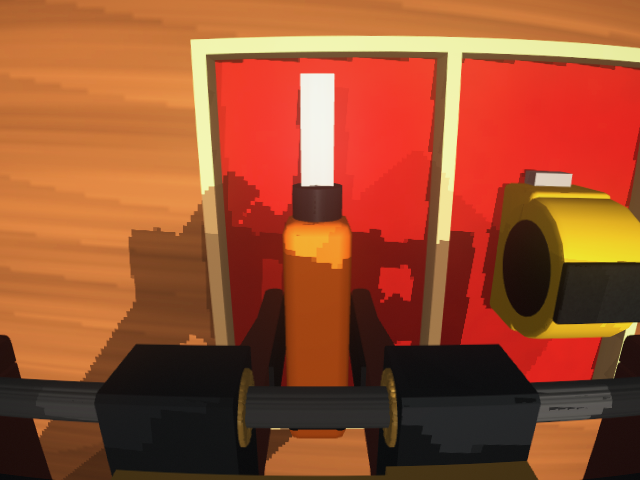

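```bash
python3 -m pendant '[[0,0,0,7,4,0,-1],[0,0,0,14,4,0,-1],[0,0,0,20,4,0,-1],[0,0,0,22,4,0,-1],[0,0,0,23,4,0,-1],[0,0,0,24,4,0,-1],[0,0,0,24,4,0,-1],[0,0,0,24,4,0,-1]]'; python3 -m pendant '[[0,0,0,0.4,0,0,-1],[0,0,0,0.8,0,0,-1],[0,0,0,1.2,0,0,-1],[0,0,0,1.6,0,0,-1],[0,0,0,2,0,0,-1],[0,0,0,2,0,0,-1],[0,0,0,2,0,0,-1],[0,0,0,2,0,0,-1]]'
```

```text
t: 39.45
eef_pos: [0.4791, -0.3093, 0.0187]
ee_rot: [146.1, 90.0, -29.9]
wrist_force: [-0.6, 0.3, -1.1]
finger_gap: 0.0261
t: 40.25
eef_pos: [0.479, -0.3092, 0.0164]
ee_rot: [-28.6, 90.0, 155.4]
wrist_force: [0.0, -0.3, -1.3]
finger_gap: 0.0259
```

```bash
python3 -m pendant '[[0,0,0,0.6,0,0,-1],[0,0,0,1.2,0,0,-1],[0,0,0,1.8,0,0,-1],[0,0,0,2.4,0,0,-1],[0,0,0,3,0,0,-1],[0,0,0,3,0,0,-1],[0,0,0,3,0,0,-1],[0,0,0,3,0,0,-1]]'; python3 -m pendant '[[0,0,0,0.3,0,0,-1],[0,0,0,0.6,0,0,-1],[0,0,0,0.9,0,0,-1],[0,0,0,1.2,0,0,-1],[0,0,0,1.2,0,0,-1],[0,0,0,1.2,0,0,-1],[0,0,0,1.2,0,0,-1],[0,0,0,1.2,0,0,-1]]'
```

```text
t: 41.05
eef_pos: [0.479, -0.3093, 0.0135]
ee_rot: [149.7, 90.0, -26.3]
wrist_force: [-0.0, 0.4, -0.9]
finger_gap: 0.0258
t: 41.85
eef_pos: [0.479, -0.3093, 0.0123]
ee_rot: [143.5, 90.0, -32.5]
wrist_force: [1.3, -0.3, -1.3]
finger_gap: 0.0257
```

```bash
python3 -m pendant '[[0,0,0,0.3,0,0,-1],[0,0,0,0.6,0,0,-1],[0,0,0,0.9,0,0,-1],[0,0,0,1,0,0,-1],[0,0,0,1,0,0,-1],[0,0,0,1,0,0,-1],[0,0,0,1,0,0,-1],[0,0,0,1,0,0,-1]]'
```

```text
t: 42.65
eef_pos: [0.479, -0.3093, 0.0116]
ee_rot: [141.2, 90.0, -34.8]
wrist_force: [-1.8, 1.5, 5.4]
finger_gap: 0.0261
```

Contact. I'll release, lift clear and look.

```bash
python3 -m pendant '[[0,0,0,0,0,0,-0.35],[0,0,0,0,0,0,-0.2],[0,0,0,0,0,0,0],[0,0,0,0,0,0,0],[0,0,0,0,0,0,0],[0,0,0,0,0,0,0],[0,0,0,0,0,0,0],[0,0,0,0,0,0,0]]'; python3 -m pendant '[[0,0,0,-5,0,0,0],[0,0,0,-15,0,0,0],[0,0,0,-35,0,0,0],[0,0,0,-65,0,0,0],[0,0,0,-100,0,0,0],[0,0,0,-140,0,0,0],[0,0,0,-170,0,0,0],[0,0,0,-190,0,0,0]]'; python3 -m pendant '[[0,0,0,-5,0,10,0],[0,0,0,-10,0,30,0],[0,0,0,-10,0,60,0],[0,0,0,-10,0,80,0],[0,0,0,-10,0,85,0],[0,0,0,-10,0,85,0],[0,0,0,-10,0,85,0],[0,0,0,-10,0,85,0]]'; python3 -c "
from h import *
go(400,-300,210,4)
grab('wrist','pics/w17.png'); grab('top','pics/t2.png'); grab('side','pics/s9.png')
"
```

```text
t: 43.45
eef_pos: [0.479, -0.3093, 0.0113]
ee_rot: [-145.0, 90.0, 39.0]
wrist_force: [0.0, 0.3, -0.8]
finger_gap: 0.0436
t: 44.25
eef_pos: [0.4798, -0.3098, 0.205]
ee_rot: [142.1, 89.8, -33.9]
wrist_force: [-0.0, 0.0, 0.4]
finger_gap: 0.0438
t: 45.05
eef_pos: [0.395, -0.3153, 0.2112]
ee_rot: [156.6, 90.0, -19.4]
wrist_force: [-0.5, 0.5, 0.4]
finger_gap: 0.0437
t 45.05 pos [ 395.  -315.3  211.2] turn [ 0.0004 -0.0003 -0.0001] shift [  1.2 -14.9  -6.1] gap 0.0437 F [-0.5  0.5  0.4]
```

View pics/w17.png

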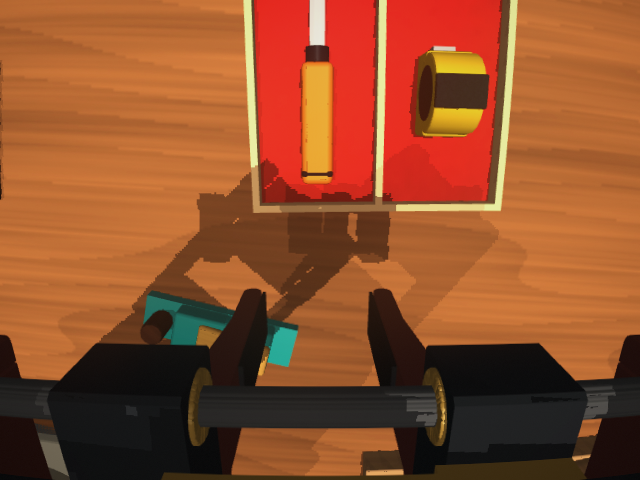

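View pics/t2.png

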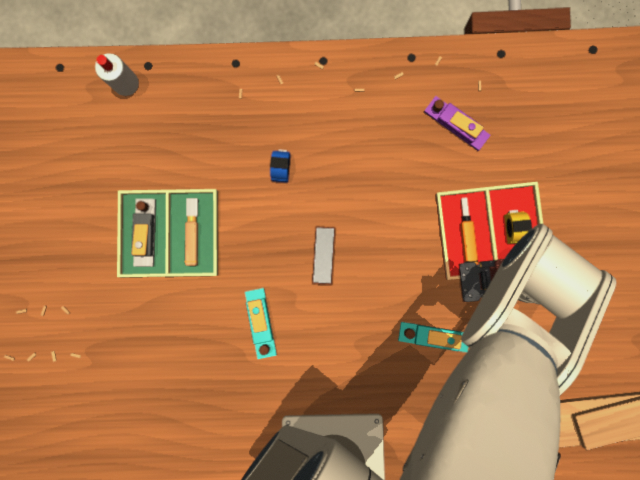

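View pics/s9.png

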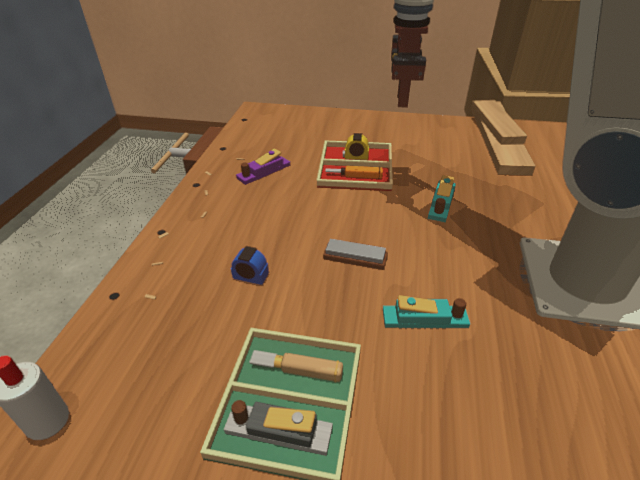

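The wrist, top and side views show all four tools flat in their own bays. The blue tape (280,166) and the stone (324,255) are at their starting pixels.

```bash
python3 -c "
from h import *
im=cv2.imread('pics/t2.png').astype(int);a=cv2.imread('pics/top0.png').astype(int)
for n,b in dict(blue=(262,140,298,190),stone=(308,222,340,290)).items(): print(n,np.abs(im-a)[b[1]:b[3],b[0]:b[2]].mean())
m=cam('wrist'); seg(m,'orange handle',(317,180),(317,62),.03,.03)
print(job.job_done())"
```

```text
blue 2.028888888888889
stone 2.5310968137254903
orange handle A [ 427.9 -312.2] B [ 520.1 -305.6] len 92.4 yaw 4.1 mid [ 474.  -308.9]
the job is handed in; nothing more can be done
None
```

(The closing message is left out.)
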